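# Hang the door-front sample at the mark and hold the torch for raking light

## Task

Hang the door-front sample for a raking-light check: take its hanger from the drying block, hook it over the open left part of the rail, front towards you, slide it right under the keeper rod until it is centred on the tape mark, and let go. Then draw the torch out of its slanted holder and hold it level in the air, at mid-height of the board, with the lens by the board's right-hand edge a few centimetres in front of the face, pointing left along the face; finish while still holding it there, touching nothing else. Leave the other things on the bench where they are.

Things in the scene. Friction and masses are not known exactly. Their poses are not given: they have to be found in the camera images.
- hanger: Hanger, one rigid piece, 0.24 kg: dark door-front sample board, 110 wide (y) x 80 high (z) x 12 (x), raised frame on its front (-x); two steel wire hooks 36 mm left and right of its middle; pale grip bar over them. Origin: centre of the board's underside; z up, x to its back. At the start it stands in the drying block's front groove, upright to 4 degrees.
- grip_bar (a point): Where to take the hanger: middle of its grip bar, 14 thick (x), 100 long (y), 50 high. 158 mm above the hanger's origin, 18 mm below the bar's top; the hooks are 27 mm or more below this point. Hung on the rail, it is 40 mm above the rail's centre line, straight over it. Axes as the hanger's.
- hook_lip (a point): Tip of the flared lips of the two hooks (6 mm wire), at the hanger's middle: 40 mm behind the board's middle plane and 98 mm above the hanger's origin. The hooks are open downwards, 26 mm wide inside; hung, these tips are 20 mm below the rail's centre line, so carry the hanger 35 mm or more higher than hung to come over the rail.
- board (a point): Centre of the sample board, 40 mm above the hanger's origin, in the board's middle plane; 78 mm below the rail's centre line when hung. Axes as the hanger's: y is to the left seen from the front.
- drying_block: Wooden block with two grooves, 78 (x) x 150 (y) x 34 high, fixed; origin at the centre of its underside. The hanger's board stands in the front groove (16 mm before the middle, 13.5 wide, 24 deep, floor 10 mm above the bench); an unvarnished offcut stands in the other, its top 55 mm above the bench.
- rail_rack: Inspection rail, fixed: steel rail 12 mm thick along y, centre line 230 mm above the bench, 308 mm clear between two wooden arms that reach forward from posts and a plywood backboard (its face 66 mm behind the rail, top at 218). Origin on the bench under the rail's middle; x to the back, y left along the rail. A hanger can go on where its middle is at y = 35 to 95 mm.
- keeper (a point): Left end of the straight part of the keeper, a dark steel rod 10 mm thick along the right part of the rail, 34 mm behind the rail's centre line and 4 mm above it; left of here its tip bends up and back by another 14 mm. The hooks' lips slide along beneath it but can rise only about 12 mm there, so the hanger cannot be put on or taken off there.
- mark (a point): The mark: middle of a 14 mm wide band of masking tape round the rail, on its centre line, 75 mm right of the rail's middle. Axes as the rack's: x to the back, y left along the rail, z up.
- torch: Round black torch, 150 mm long, 0.15 kg, body 27 mm thick, head 34 mm thick for 39 mm. Origin: centre of the lens face; z runs along the torch from lens to tail (the light shines along -z). At the start it stands lens down in its holder, leaning 35 to 39 degrees from upright, tail to the holder's -y (right).
- torch_mid (a point): A point on the torch's axis 100 mm from the lens, on the 27 mm body, 62 mm outside the holder at the start: where to take it. Axes as the torch's.
- tail (a point): Tail end of the torch, on its axis, 150 mm from the lens.
- torch_holder: Torch holder, fixed: bored block slanted between two plywood cheeks (74 mm high) on a base 100 (x) x 150 (y); origin at the centre of its underside. The bore, 36 mm wide and 38 deep, leans 35 degrees: the torch comes out along (0, -0.574, 0.819) of the holder. A black screwdriver stands fixed in a second bore, parallel to the torch, 56 mm lower down the slant.
- mouth (a point): Centre of the bore's mouth in the slanted face of the torch holder.
- ply_bundle: Taped bundle of plywood strips on edge, part of the place, never moves: about 95 wide (x) x 600 long (y) x 98 mm high, lying between the torch holder and the robot, its left end near the right end of the rail; origin at the centre of its underside.
- sanding_block: Cork sanding block, 63 x 113 x 34: leave it.
- wax_tin: Flat round tin, 73 across, 26 high: leave it.
- hinge_b: Steel butt hinge lying flat, 61 x 63 x 6: leave it.
- offcut_6: Wooden offcut, 30 x 60 x 30: leave it.

How it is judged:
By the outcome, as a careful person would: the job done as asked, in the order asked, and still so for the second after the job is handed in, while the arm keeps its last pose, push and grip.
It also fails if it takes over 51 s, if anything falls off the work surface, if the arm or the gripper's body presses on something with over 40 N, if the wrist force passes 120 N, or if a joint passes its speed limit or range.

## Robot

A 6-joint arm with a two-finger parallel gripper is mounted at the origin on a cart in front of the work surface, level with it; the furniture and walls round the work are solid. World frame = base frame: x ahead of the robot, y to its left, z up, the work surface at z = 0. Lengths are in mm, angles in rad, forces in N, time in s.
With the tool pointing down it reaches from about 275 to 750 mm from the base axis. Payload 10.2 kg.
Tool frame: the origin (TCP) lies at the very end of the fingers, on their centre line; the grasp point (between the pads) lies 19 mm behind it; z points along the fingers, y is the line along which they close (so a half turn about z gives the same grasp; the last joint's range is limited). The gripper opens to 85 mm and grips with 20 to 120 N. Pads are 22 mm wide; open, the fingers measure 114 mm over their backs; the gripper's body (76 mm by 85 mm) begins 54 mm behind the grasp point. The pads swing forward as they close: fully open they stand 13 mm farther back than shut.
Start: joints at [0.984, 0.313, 1.498, -0, 1.331, -0.223], TCP at [186.823, 490.641, 231.294] pointing down, gripper open.
Joint ranges: [-2.94, 2.94], [-0.97, 2.17], [0.19, 2.56], [-1.23, 4.37], [0.02, 3.11], [-2.88, 2.88]. Speed limits (rad/s): [2.39, 2.39, 3.01, 3.14, 3.14, 3.14].

## Interface

Orientations are given as a unit quaternion [w, x, y, z].
In Python, from rig import telemetry, optics, ctrl gives the robot as it stands.
- The arm moves only by the tool servo_tool, never from a script. Its argument "deltas" is a list of rows, each a list of 3 entries, a list of its own where there are three numbers: the shift along the tool's x, y, z in units of 20 cm (1.0 is 20 cm), then the turn, a rotation vector about the tool's x, y, z in units of 90 degrees (1.0 is 90 degrees), then the opening, from 0 (shut) to 1 (fully open). A call has 1 to 8 rows; each row shifts and turns the commanded pose from where the row before left it, along the tool's axes as they then stand; what a row does not reach is not made up. A row lasts 1/10 s, in which the tool goes at most 50 mm and 8.59 degrees, less where a joint would pass 70% of its speed; a pose out of reach is approached as far as the arm can. A call with a number of a shift or a turn outside -1 to 1 is refused whole. A call with a gripper value outside its range is refused whole. The fingers move at their own pace and stop on an object; "squeeze" is the grip in N (left out, the last holds). Time passes only in rows, so rows that do not move let the fingers close. It gives the time, the measured TCP pose, the force, the opening and the grip force at its end, in the units of the state.
- telemetry.sense(): the state, without advancing time (a new reading comes with each control period).
- optics.capture(name): name is "scene" or "side" or "wrist"; returns the picture (480x640x3 uint8, blue, green, red); there is no depth.
- optics.camera_model(name): a dict with "vfov" (degrees; the focal length in pixels is half the picture's height over the tangent of half this angle, whatever the lens; pixels are square), "cx", "cy" (the principal point, pixels), "R" (3x3) and "t" (3): a world point X has camera coordinates R X + t; the wrist camera has in their place "mount" (4x4, takes a point from camera to tool coordinates, whose origin is the TCP and whose axes are the flange's). Camera axes: x right, y down, z forward; pixel columns grow to the right and rows downward; lengths in mm; the calibration is good to about 2 mm. A picture is of the moment at which its call begins: read the wrist's pose just before it. camera_model takes no time and is no camera call.
- ctrl.finish_job(): hands the job in; it is judged then, once.
The state is a dict: "time_s": time; "joints": joint angles; "dq": joint speeds; "tau": joint torques, N m; "eef_pos": TCP position; "ee_rot": TCP orientation; "force": force on the tool from outside, world axes, zero at the start; "wrist_torque": the same for the moment, N m; "grip_width": opening from 0.0 (shut) to 1.0 (fully open); "grip_force": force on a finger pad.
Only numpy, scipy, OpenCV 4.12 (cv2) and the standard library are available. Lean on these libraries where they do the work, as an engineer would, in place of code of your own. Each camera call takes 0.05 s, during which the arm holds its last target. There are 200 camera calls.

## Working session

There is one attempt and no reset: what is moved stays moved. The work goes in short steps, Python scripts to look and compute and a tool call to move; the robot and the scene stay as the last step left them, time stands still between calls to the robot, and variables do not carry over. Pictures are saved under pics/ and viewed, at most 10 in all, crops included, and the job is handed in when it is done.

Besides the shell and the picture viewer there is one more tool, called by a JSON object that holds its "fn" and its "kwargs", one argument or row to a line. servo_tool: Moves the arm, as the interface text tells. Its arguments: {"type":"object","properties":{"deltas":{"type":"array"},"squeeze":{"type":"number"}},"required":["deltas"]}

```bash
ls; mkdir -p pics; cat > h.py <<'E'
import numpy as np,cv2
from rig import telemetry,optics,ctrl
E
python3 - <<'E'
from h import *
s=telemetry.sense();print(s)
for n in("scene","side"):
    cv2.imwrite(f"pics/{n}0.png",optics.capture(n)); print(n,optics.camera_model(n))
print(optics.camera_model("wrist"))
E
```

```text
pics
{'time_s': 0.0, 'joints': array([ 9.83613356e-01,  3.13479797e-01,  1.49844597e+00,  6.86952517e-06,
        1.33098838e+00, -2.23387213e-01]), 'dq': array([-0.00096812,  0.0005641 ,  0.0006628 , -0.00047115,  0.00092976,
        0.00017286]), 'tau': array([-6.50103220e-05, -4.12262750e+01, -2.59744799e+01, -2.10973376e-04,
        4.16509254e-03, -5.68233213e-05]), 'eef_pos': array([186.66556537, 490.42024021, 230.71648221]), 'ee_rot': array([-2.63585339e-04,  1.80897231e-01,  9.83501782e-01, -6.05904173e-04]), 'force': array([ 0.44914098, -0.23277489,  0.1414445 ]), 'wrist_torque': array([ 0.02632212, -0.03890222,  0.05795844]), 'grip_force': 0.0, 'grip_width': 0.9974742739138255}
scene {'vfov': 43.56357832823011, 'cx': 317.98625962710145, 'cy': 244.42007218784565, 'R': array([[ 0.87579244, -0.48267548, -0.0034619 ],
       [-0.35297992, -0.63554091, -0.68665343],
       [ 0.32923059,  0.60258786, -0.72697668]]), 't': array([-479.13184052,  272.88913517, 1260.484428  ])}
side {'vfov': 45.39863970260878, 'cx': 323.3843847115739, 'cy': 242.175693905143, 'R': array([[ 0.93468223, -0.35485377,  0.02116446],
       [-0.14484915, -0.43454947, -0.88892378],
       [ 0.32463497,  0.8277956 , -0.45756593]]), 't': array([-500.62344005,  201.06559682, 1179.92835547])}
{'vfov': 60.471630388054415, 'cx': 323.6933667215022, 'cy': 239.14937427083302, 'mount': array([[-3.89536195e-04, -9.53953019e-01, -2.99955807e-01,
         7.64772265e+01],
       [ 9.99999582e-01, -6.19895522e-04,  6.72816356e-04,
         1.92487050e-01],
       [-8.27776456e-04, -2.99955419e-01,  9.53952861e-01,
        -1.43149733e+02],
       [ 0.00000000e+00,  0.00000000e+00,  0.00000000e+00,
         1.00000000e+00]])}
```

View pics/scene0.png

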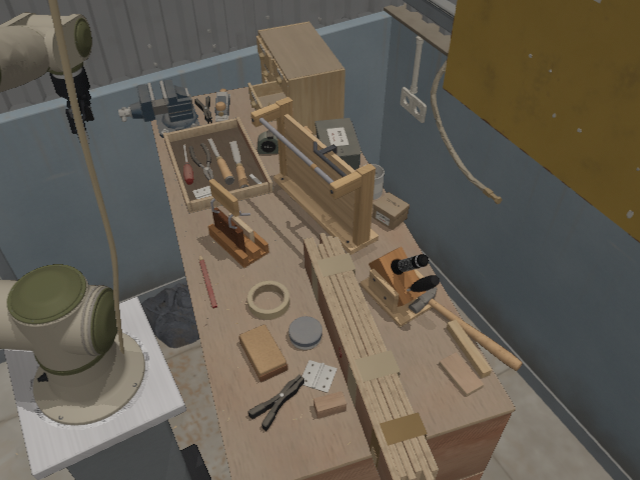

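View pics/side0.png

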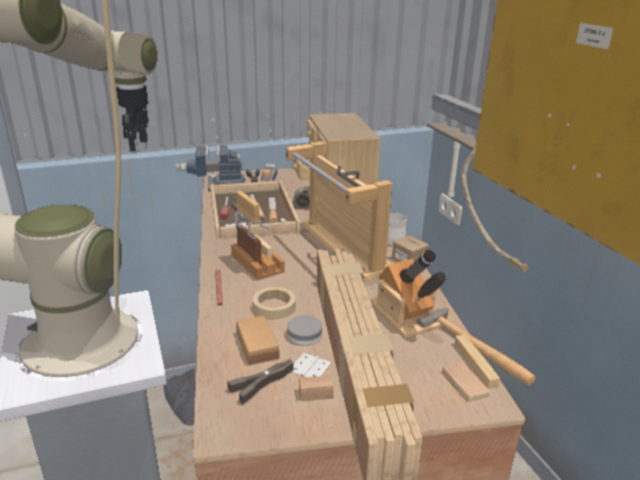

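Overview: hanger in the drying block near scene px (235,235), rail from (258,122) to (345,183), torch tail near (422,262), holder at (400,290). Next, enlarged crops.

```bash
python3 - <<'E'
import cv2
def crop(f,o,x,y,w,h,k):
    i=cv2.imread(f)[y:y+h,x:x+w]; i=cv2.resize(i,None,fx=k,fy=k,interpolation=cv2.INTER_CUBIC)
    for a in range(-x%20,w,20): cv2.line(i,(a*k,0),(a*k,6),(0,0,255),1); cv2.putText(i,str(x+a),(a*k,16),0,.35,(0,0,255))
    for a in range(-y%20,h,20): cv2.line(i,(0,a*k),(6,a*k),(0,0,255),1); cv2.putText(i,str(y+a),(7,a*k+4),0,.35,(0,0,255))
    cv2.imwrite(o,i)
crop("pics/scene0.png","pics/c1.png",200,95,195,150,4)
crop("pics/side0.png","pics/c2.png",220,135,195,150,4)
crop("pics/scene0.png","pics/c1b.png",200,170,120,100,4)
E
```

```text
(no output)
```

View pics/c1.png

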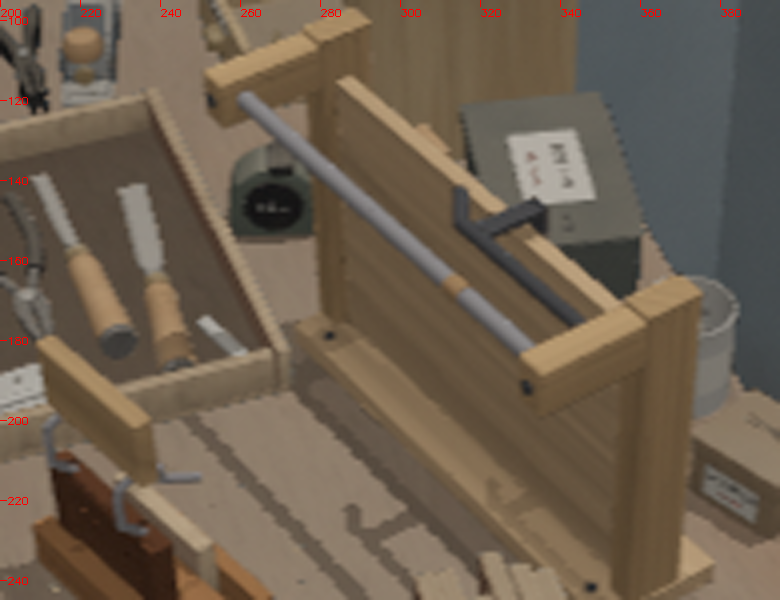

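View pics/c2.png

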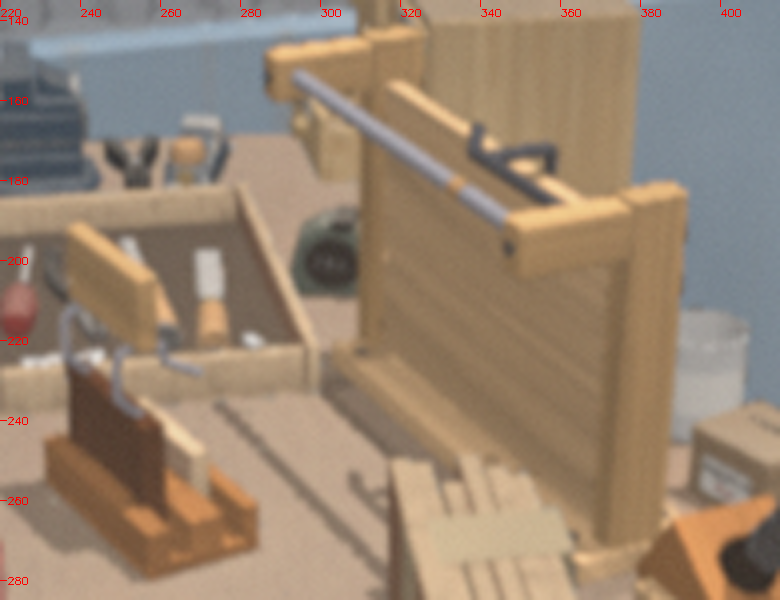

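Scene crop: rail ends at (260,119) and (332.5,183), tape at (313.8,166.5), keeper's straight end at (315.5,150.5). The grip bar top runs from (210,181) to (238.8,198.8). Side crop: rail ends at (293.8,153.8) and (347.5,190.5), tape at (334.3,181), bar top from (237,193.8) to (259.3,203.3). Triangulating from these.

```bash
cat >> h.py <<'E'
from scipy.spatial.transform import Rotation as Rn
def ray(n,p,s=None):
    m=optics.camera_model(n); f=240/np.tan(np.radians(m["vfov"]/2))
    d=np.array([(p[0]-m["cx"])/f,(p[1]-m["cy"])/f,1])
    if n!="wrist": o=-m["R"].T@m["t"]; d=m["R"].T@d
    else:
        q=s["ee_rot"]; R=Rn.from_quat([q[1],q[2],q[3],q[0]]).as_matrix(); M=m["mount"]
        o=R@M[:3,3]+s["eef_pos"]; d=R@M[:3,:3]@d
    return o,d/np.linalg.norm(d)
def tri(rs):
    A=sum(np.eye(3)-np.outer(d,d) for o,d in rs); b=sum((np.eye(3)-np.outer(d,d))@o for o,d in rs)
    X=np.linalg.solve(A,b); return X.round(1),[round(float(np.linalg.norm(np.cross(X-o,d))),1) for o,d in rs]
def plane(r,z): return (r[0]+r[1]*(z-r[0][2])/r[1][2]).round(1)
E
python3 - <<'E'
from h import *
P=dict(railL=((260,119.25),(293.75,153.75),230),railR=((332.5,183),(347.5,190.5),230),tape=((313.75,166.5),(334.25,181),230),keep=((315.5,150.5),(339.5,172.5),234),
bRb=((238.75,198.75),(259.25,203.25),186),bLb=((213,179.25),(241.25,190.5),186),bLf=((209.5,180.75),(237,193.75),186),bRf=((233.75,201.75),(254.5,206),186))
for k,(a,b,z) in P.items():
    A=ray("scene",a);B=ray("side",b); print(k,*tri([A,B]),plane(A,z),plane(B,z))
print(Rn.from_quat(np.roll(telemetry.sense()["ee_rot"],-1)).as_matrix().round(3))
E
```

```text
railL [577.4 351.5 229.5] [0.6, 0.6] [576.5 350.7 230. ] [577.6 350.1 230. ]
railR [608.2  46.3 237.3] [1.5, 1.5] [614.1  53.5 230. ] [613.7  62.4 230. ]
tape [603.6 120.5 233.1] [0.2, 0.2] [605.2 123.8 230. ] [606.9 127.9 230. ]
keep [636.2 169.6 233.3] [1.2, 1.2] [634.5 168.9 234. ] [636.8 168.3 234. ]
bRb [427.6 154.4 185.1] [0.4, 0.4] [427.7 153.4 186. ] [426.6 152.2 186. ]
bLb [404.4 246.8 184.3] [1.5, 1.5] [402.3 244.9 186. ] [405.  243.1 186. ]
bLf [397.8 261.1 171.1] [0.0, 0.0] [393.1 243.9 186. ] [390.2 225.7 186. ]
bRf [416.5 158.4 177.7] [0.1, 0.1] [413.8 149.7 186. ] [411.9 140.  186. ]
[[-0.935  0.356 -0.001]
 [ 0.356  0.935 -0.001]
 [ 0.    -0.001 -1.   ]]
```

```bash
cat >> h.py <<'E'
def Rs(s): return Rn.from_quat(np.roll(s["ee_rot"],-1))
def down(deg): # tool down, tool y at deg in the xy plane
    a=np.radians(deg); y=np.array([np.cos(a),np.sin(a),0]); z=np.array([0,0,-1.]); return Rn.from_matrix(np.c_[np.cross(y,z),y,z])
def plan(T,R,n,P0=None,R0=None):
    s=telemetry.sense(); P=s["eef_pos"] if P0 is None else np.array(P0,float); R0=R0 or Rs(s); w=(R0.inv()*R).as_rotvec()
    for i in range(n):
        Ri=R0*Rn.from_rotvec(w*i/n); d=Ri.inv().apply((np.array(T)-P)/n)
        print((d/200).round(3).tolist(),(w/n/(np.pi/2)).round(3).tolist())
    print("per row mm,deg",np.linalg.norm(np.array(T)-P)/n,np.degrees(np.linalg.norm(w))/n)
E
python3 -c "
from h import *
plan([409,198,330],down(14),8)"
```

```text
[-0.195, -0.121, -0.062] [-0.0, 0.0, 0.077]
[-0.208, -0.097, -0.062] [-0.0, 0.0, 0.077]
[-0.218, -0.071, -0.062] [-0.0, 0.0, 0.077]
[-0.225, -0.045, -0.062] [-0.0, 0.0, 0.077]
[-0.229, -0.017, -0.062] [-0.0, 0.0, 0.077]
[-0.229, 0.01, -0.062] [-0.0, 0.0, 0.077]
[-0.226, 0.038, -0.062] [-0.0, 0.0, 0.077]
[-0.22, 0.065, -0.062] [-0.0, 0.0, 0.077]
per row mm,deg 47.561412448582345 6.894248467042957
```

{"fn": "servo_tool", "kwargs": {
  "deltas": [
    [[-0.195,-0.121,-0.062],[0,0,0.077],1],
    [[-0.208,-0.097,-0.062],[0,0,0.077],1],
    [[-0.218,-0.071,-0.062],[0,0,0.077],1],
    [[-0.225,-0.045,-0.062],[0,0,0.077],1],
    [[-0.229,-0.017,-0.062],[0,0,0.077],1],
    [[-0.229,0.01,-0.062],[0,0,0.077],1],
    [[-0.226,0.038,-0.062],[0,0,0.077],1],
    [[-0.22,0.065,-0.062],[0,0,0.077],1]
  ]
}}

```text
time_s: 0.9
eef_pos: [409.2, 196.4, 330.9]
ee_rot: [-0.0, 0.62, 0.785, -0.0]
force: [0.6, 0.5, -1.2]
grip_width: 1.003
grip_force: 0.0
```

{"fn": "servo_tool", "kwargs": {
  "deltas": [
    [[0,0,0],[0,0,0],1],
    [[0,0,0],[0,0,0],1],
    [[0,0,0],[0,0,0],1]
  ]
}}

```text
time_s: 1.2
eef_pos: [407.9, 198.8, 330.1]
ee_rot: [-0.0, 0.617, 0.787, -0.0]
force: [-1.4, -0.3, 0.4]
grip_width: 1.001
grip_force: 0.0
```

```bash
python3 -c "
from h import *
s=telemetry.sense(); np.save('w1.npy',s,allow_pickle=True); i=optics.capture('wrist'); cv2.imwrite('pics/w1.png',i)
print(s['eef_pos'],s['joints'],s['dq'],Rs(s).as_matrix().round(3))
i=cv2.resize(i,(800,600),interpolation=cv2.INTER_CUBIC)
for a in range(0,640,40): cv2.putText(i,str(a),(int(a*1.25),10),0,.35,(0,0,255));cv2.line(i,(int(a*1.25),12),(int(a*1.25),18),(0,0,255))
for a in range(0,480,40): cv2.putText(i,str(a),(6,int(a*1.25)+4),0,.35,(0,0,255));cv2.line(i,(0,int(a*1.25)),(5,int(a*1.25)),(0,0,255))
cv2.imwrite('pics/w1v.png',i)"
```

```text
[407.87598415 198.80209157 330.09635979] [ 1.94178680e-01  9.78810236e-02  1.50745352e+00  2.42437942e-04
  1.53718282e+00 -4.69478786e-02] [ 1.34411018e-02 -2.62117371e-03 -7.20094390e-05 -3.01578213e-03
 -1.26321842e-03  2.04557386e-03] [[-0.239  0.971 -0.001]
 [ 0.971  0.239  0.   ]
 [ 0.    -0.001 -1.   ]]
```

View pics/w1v.png

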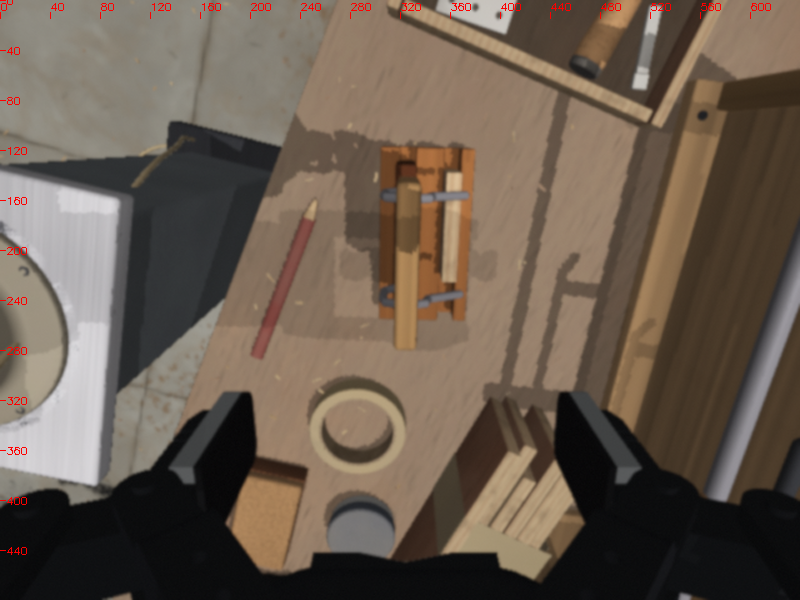

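The wrist view shows the grip bar's top with corners at px (318,146), (337,146), (315,278) and (333,278), plus part of the rail at lower right.

```bash
python3 -c "
from h import *
s=np.load('w1.npy',allow_pickle=True).item()
P=[plane(ray('wrist',p,s),186) for p in [(318.4,146),(337,146),(315,278),(333,278)]]
print(P,np.mean(P,0)); d=(P[0]+P[1]-P[2]-P[3]); print(np.degrees(np.arctan2(-d[0],d[1])),np.linalg.norm(d)/2)
c=np.mean(P,0); a=np.degrees(np.arctan2(-d[0],d[1]))
r=[plane(ray('wrist',p,s),230) for p in [(640,194),(574,395)]]
print('rail edge-ish',r)
plan([c[0],c[1],220],down(a),3)"
```

```text
[array([391.9, 249.8, 186. ]), array([404.2, 252.8, 186. ]), array([412.3, 154.6, 186. ]), array([425.4, 157.8, 186. ])] [408.45 203.75 186.  ]
12.337290496480561 97.34808678140521
rail edge-ish [array([585.1, 271.9, 230. ]), array([606.1, 129.8, 230. ])]
[0.007, 0.003, 0.184] [-0.0, -0.0, 0.006]
[0.007, 0.003, 0.184] [-0.0, -0.0, 0.006]
[0.007, 0.003, 0.184] [-0.0, -0.0, 0.006]
per row mm,deg 36.74923918548215 0.5019810507513236
```

{"fn": "servo_tool", "kwargs": {
  "deltas": [
    [[0.01,0.005,0.2],[0,0,0.009],1],
    [[0.01,0.003,0.2],[0,0,0.009],1],
    [[0,0,0.2],[0,0,0],1],
    [[0,0,0.17],[0,0,0],0.6],
    [[0,0,0.11],[0,0,0],0.5],
    [[0,0,0],[0,0,0],0.3],
    [[0,0,0],[0,0,0],0.2],
    [[0,0,0],[0,0,0],0]
  ],
  "squeeze": 60
}}

```text
time_s: 2.05
eef_pos: [409.6, 202.9, 156.0]
ee_rot: [0.001, 0.628, 0.778, 0.001]
force: [-6.2, -0.7, 14.2]
grip_width: 0.152
grip_force: 60.0
```

{"fn": "servo_tool", "kwargs": {
  "deltas": [
    [[0,0,0],[0,0,0],0],
    [[0,0,0],[0,0,0],0],
    [[0,0,0],[0,0,0],0],
    [[0,0,0],[0,0,0],0]
  ]
}}

```text
time_s: 2.45
eef_pos: [409.4, 202.8, 156.0]
ee_rot: [0.0, 0.628, 0.778, 0.001]
force: [-1.8, 2.1, 6.5]
grip_width: 0.154
grip_force: 59.6
```

```bash
python3 -c "
from h import *
plan([409.4,202.8,320],down(12.3),4)
plan([495,263,320],down(7.5),3,[409.4,202.8,320],down(12.3))"
```

```text
[0.0, 0.0, -0.205] [0.0, -0.0, -0.0]
[0.0, 0.0, -0.205] [0.0, -0.0, -0.0]
[0.0, 0.0, -0.205] [0.0, -0.0, -0.0]
[-0.0, 0.0, -0.205] [0.0, -0.0, -0.0]
per row mm,deg 41.00018146348116 0.051080990803617464
[0.068, 0.161, 0.0] [0.0, 0.0, 0.018]
[0.072, 0.159, 0.0] [0.0, 0.0, 0.018]
[0.077, 0.157, 0.0] [0.0, 0.0, 0.018]
per row mm,deg 34.88297897574436 1.599999999999997
```

{"fn": "servo_tool", "kwargs": {
  "deltas": [
    [[0,0,-0.12],[0,0,0],0],
    [[0,0,-0.2],[0,0,0],0],
    [[0,0,-0.25],[0,0,0],0],
    [[0,0,-0.25],[0,0,0],0],
    [[0.068,0.161,0],[0,0,0.018],0],
    [[0.072,0.159,0],[0,0,0.018],0],
    [[0.077,0.157,0],[0,0,0.018],0],
    [[0,0,0],[0,0,0],0]
  ]
}}

```text
time_s: 3.25
eef_pos: [497.0, 263.8, 317.2]
ee_rot: [-0.0, 0.661, 0.75, -0.0]
force: [-0.2, -0.6, -2.9]
grip_width: 0.153
grip_force: 59.8
```

{"fn": "servo_tool", "kwargs": {
  "deltas": [
    [[0,0,0],[0,0,0],0],
    [[0,0,0],[0,0,0],0],
    [[0,0,0],[0,0,0],0]
  ]
}}

```text
time_s: 3.55
eef_pos: [494.6, 262.1, 319.3]
ee_rot: [0.0, 0.661, 0.75, 0.0]
force: [0.5, -0.2, -0.3]
grip_width: 0.155
grip_force: 59.8
```

```bash
cat >> h.py <<'E'
def snap(name,cam='wrist'):
    s=telemetry.sense(); np.save(name+'.npy',s,allow_pickle=True); i=optics.capture(cam); cv2.imwrite(f'pics/{name}.png',i)
    print(s['time_s'],s['eef_pos'].round(1),s['joints'].round(3),s['grip_width'],np.abs(s['dq']).max())
    i=cv2.resize(i,(800,600),interpolation=cv2.INTER_CUBIC)
    for a in range(0,640,40): cv2.putText(i,str(a),(int(a*1.25),10),0,.35,(0,0,255));cv2.line(i,(int(a*1.25),12),(int(a*1.25),18),(0,0,255))
    for a in range(0,480,40): cv2.putText(i,str(a),(6,int(a*1.25)+4),0,.35,(0,0,255));cv2.line(i,(0,int(a*1.25)),(5,int(a*1.25)),(0,0,255))
    cv2.imwrite(f'pics/{name}v.png',i)
E
python3 -c "
from h import *
snap('w2')
cv2.imwrite('pics/sc2.png',optics.capture('scene'));cv2.imwrite('pics/sd2.png',optics.capture('side'))"
```

```text
3.55 [494.6 262.1 319.3] [ 0.278  0.348  1.223 -0.     1.569  0.152] 0.15511136719383636 0.0032925333334615677
```

View pics/w2v.png

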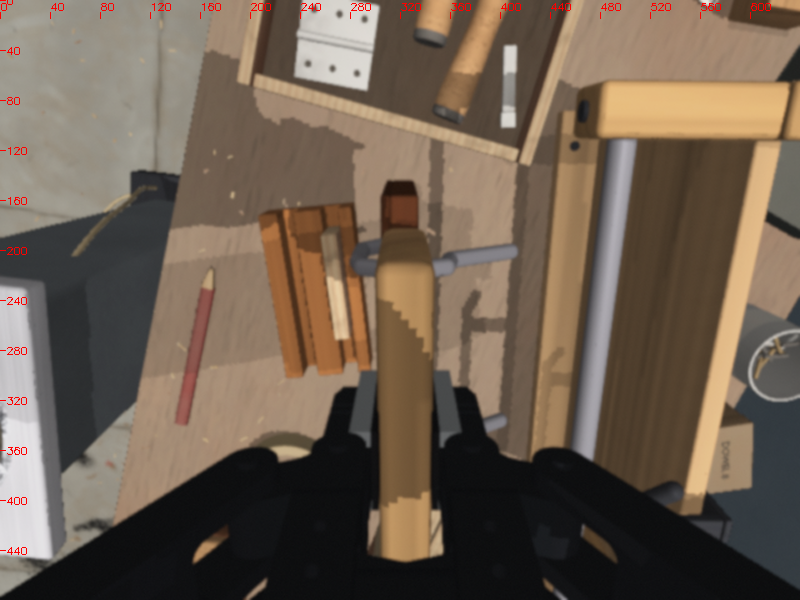

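The rail centre line runs from px (498,110) at its left end to (468,360). The bar hangs straight, with its left top end near row 212.

```bash
python3 -c "
from h import *
s=np.load('w2.npy',allow_pickle=True).item()
A=plane(ray('wrist',(497.6,110.4),s),230);B=plane(ray('wrist',(468,360),s),230); print(A,B)
d=A-B; d/=np.linalg.norm(d); print(np.degrees(np.arctan2(-d[0],d[1])))
for p in [(304,212),(345,212),(302,440),(344,440)]: print(plane(ray('wrist',p,s),349.3))
L=np.array([577,351,230]); 
m=A-d*154; print('mid',m,'mark',m-d*75,'put',m+d*62)
print(B+(A-B)*(124.5-B[1])/(A-B)[1], 'tape y from scene')"
```

```text
[578.5 349.9 230. ] [598.3 195.8 230. ]
7.321703945996878
[483.1 310.3 349.3]
[494.6 311.7 349.3]
[491.3 231.1 349.3]
[505.4 232.9 349.3]
mid [598.12581149 197.15567924 230.        ] mark [607.68383657 122.76721134 230.        ] put [590.22451076 258.65014604 230.        ]
[607.46119403 124.5        230.        ] tape y from scene
```

```bash
python3 -c "
from h import *
plan([590,259.5,319],down(7.3),3)"
```

```text
[-0.024, 0.157, 0.0] [0.0, -0.0, -0.0]
[-0.024, 0.157, 0.0] [0.0, -0.0, -0.0]
[-0.025, 0.157, 0.0] [0.0, -0.0, -0.0]
per row mm,deg 31.738502597295977 0.02791192292951435
```

{"fn": "servo_tool", "kwargs": {
  "deltas": [
    [[-0.024,0.157,0],[0,0,0],0],
    [[-0.024,0.157,0],[0,0,0],0],
    [[-0.025,0.157,0],[0,0,0],0],
    [[0,0,0],[0,0,0],0],
    [[0,0,0],[0,0,0],0],
    [[0,0,0.07],[0,0,0],0],
    [[0,0,0.07],[0,0,0],0],
    [[0,0,0],[0,0,0],0]
  ]
}}

```text
time_s: 4.5
eef_pos: [588.5, 259.8, 288.5]
ee_rot: [-0.002, 0.661, 0.75, -0.003]
force: [-5.8, -0.8, -11.7]
grip_width: 0.151
grip_force: 58.7
```

```bash
python3 -c "
from h import *
snap('w3')
plan([607.4,123.3,262],down(7.3),5,[590,259.5,262],down(7.3))"
```

```text
4.5 [588.5 259.8 288.5] [0.234 0.567 0.975 0.    1.606 0.107] 0.15091885375967146 0.029509095299197898
[-0.137, -0.0, 0.0] [0.0, 0.0, 0.0]
[-0.137, -0.0, 0.0] [0.0, 0.0, 0.0]
[-0.137, -0.0, 0.0] [0.0, 0.0, 0.0]
[-0.137, -0.0, 0.0] [0.0, 0.0, 0.0]
[-0.137, -0.0, 0.0] [0.0, 0.0, 0.0]
per row mm,deg 27.461391079113234 0.0
```

View pics/w3v.png

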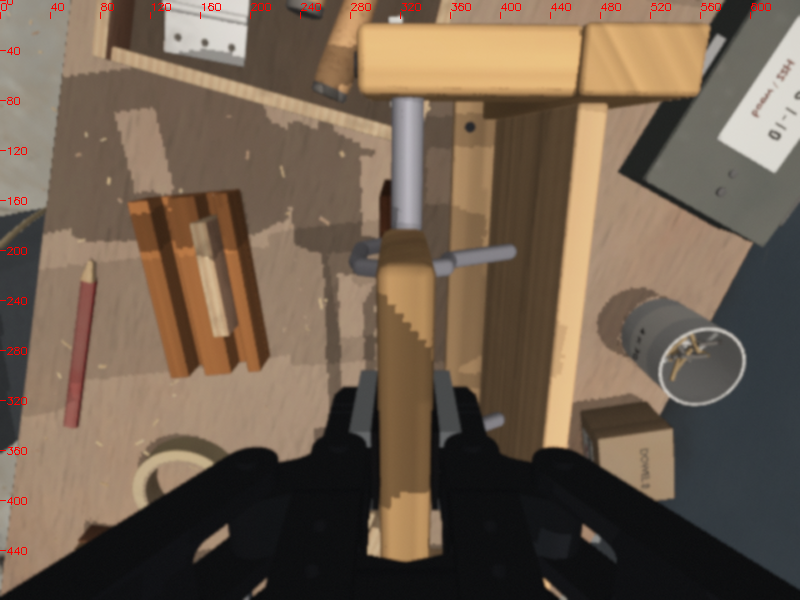

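The rail lines up with the bar (both at about col 325) and the hook lips are behind it. Lowering now.

{"fn": "servo_tool", "kwargs": {
  "deltas": [
    [[0,0,0],[0,0,0],0],
    [[0,0,0],[0,0,0],0],
    [[0,0,0.04],[0,0,0],0],
    [[0,0,0.04],[0,0,0],0],
    [[0,0,0.03],[0,0,0],0],
    [[0,0,0.02],[0,0,0],0],
    [[0,0,0],[0,0,0],0],
    [[0,0,0],[0,0,0],0]
  ]
}}

```text
time_s: 5.35
eef_pos: [590.5, 259.8, 264.8]
ee_rot: [0.0, 0.661, 0.75, 0.0]
force: [-0.6, 0.6, -2.2]
grip_width: 0.152
grip_force: 60.1
```

{"fn": "servo_tool", "kwargs": {
  "deltas": [
    [[0,0,0.015],[0,0,0],0],
    [[-0.06,0,0],[0,0,0],0],
    [[-0.12,0,0],[0,0,0],0],
    [[-0.12,0,0],[0,0,0],0],
    [[0,0,0],[0,0,0],0],
    [[0,0,0],[0,0,0],0]
  ]
}}

```text
time_s: 5.95
eef_pos: [598.1, 199.6, 261.7]
ee_rot: [0.0, 0.662, 0.75, 0.0]
force: [0.3, -0.3, -2.5]
grip_width: 0.153
grip_force: 60.2
```

```bash
python3 -c "
from h import *
for n,f,c in (('scene','scene0',(313.75,166.5)),('side','side0',(334.25,181))):
    i=cv2.imread(f'pics/{f}.png').astype(float); x,y=int(c[0]),int(c[1]); w=i[y-7:y+8,x-8:x+9]; 
    hsv=cv2.cvtColor(w.astype(np.uint8),cv2.COLOR_BGR2HSV)
    m=(w[...,2]-w[...,0]); print(m.astype(int))
"
```

```text
[[ 4  3  3  6 15 29 38 38 37 36 39 39 40 39 38 38 32]
 [ 3  3  3  3  2  9 29 37 38 37 37 38 39 40 39 39 39]
 [ 3  2  2  3  3  3  7 24 35 38 38 38 38 40 41 40 39]
 [12  2  3  2  3  3  2  9 27 37 37 37 37 38 39 41 41]
 [30 13  3  3  2  3  4 21 39 41 38 38 38 37 37 39 40]
 [38 33 16  3  2  4 27 58 66 65 56 41 37 37 38 38 39]
 [38 38 34 16  3 26 53 63 65 66 66 57 40 38 38 37 38]
 [39 39 38 34 22 32 53 59 62 63 63 56 44 37 38 38 37]
 [38 38 38 38 37 39 45 52 58 58 37  9  7 17 31 38 38]
 [37 38 40 38 38 37 38 43 50 30  6  3  3  3  9 30 38]
 [38 38 38 38 39 38 36 37 37 16  3  3  2  3  3  7 26]
 [39 39 37 37 38 39 38 38 34 16  2  2  4  3  3  3  7]
 [40 39 38 37 37 38 39 38 37 30 12  3  3  3  3  2  2]
 [39 39 39 38 37 37 38 39 38 38 30 12  3  3  3  3  2]
 [37 38 40 39 38 37 38 38 38 38 37 34 16  2  3  3  3]]
[[ 7 18 33 49 52 55 56 56 57 56 48 31 16  5  0 -1  0]
 [-1  5 16 30 41 50 55 56 56 55 52 45 34 23 10  4 -2]
 [-3 -3  4 10 22 33 47 53 55 55 56 54 48 39 27 15  6]
 [ 0 -2 -2  0  5 15 30 45 52 56 56 56 54 51 44 35 23]
 [ 7  1 -1 -3 -2  5 21 44 58 61 58 56 54 55 55 50 42]
 [23 11  2 -2  0  7 30 58 75 74 65 55 56 55 55 54 52]
 [42 28 14  4  4 20 51 77 89 82 63 50 49 54 55 56 56]
 [49 45 34 21 18 32 62 79 80 62 37 26 31 42 50 53 55]
 [51 51 46 39 34 44 59 67 57 29  9  6 10 21 34 48 53]
 [47 50 51 50 48 50 55 52 34  9 -2 -3 -1  6 16 30 44]
 [50 48 50 49 53 52 54 49 30  6 -1 -2 -2 -1  2 11 25]
 [49 49 48 49 50 55 52 49 37 20  5  1  0 -2 -2  0  7]
 [50 48 49 49 48 50 50 51 48 37 25 10  3 -1  0 -3 -1]
 [50 50 50 49 48 50 51 51 52 51 43 30 16  6  0 -1 -3]
 [52 52 51 49 48 50 50 51 52 52 52 45 33 20 11  2 -1]]
```

```bash
python3 -c "
from h import *
A=ray('scene',(313.3,165.4));B=ray('side',(333.6,180.)); print(tri([A,B]),plane(A,230),plane(B,230))
# closest point on rail line
p=np.array([598.1,197.2,230]);d=np.array([-.1274,.9918,0])
for o,v in(A,B):
    M=np.c_[d,-v]; t=np.linalg.lstsq(M,o-p,rcond=None)[0]; print(t[0],p+d*t[0])
"
```

```text
(array([603. , 122.2, 235.2]), [0.2, 0.2]) [606.2 127.8 230. ] [607.8 134.6 230. ]
-69.5127665976765 [606.95592646 128.25723809 230.        ]
-65.2038923453079 [606.40697588 132.53077957 230.        ]
```

{"fn": "servo_tool", "kwargs": {
  "deltas": [
    [[0,0,0.01],[0,0,0],0],
    [[0,0,0.01],[0,0,0],0],
    [[0,0,0],[0,0,0],0],
    [[0,0,0],[0,0,0],0]
  ]
}}

```text
time_s: 6.35
eef_pos: [598.1, 200.8, 259.1]
ee_rot: [0.001, 0.661, 0.751, 0.001]
force: [-1.3, -0.1, 7.1]
grip_width: 0.152
grip_force: 61.6
```

{"fn": "servo_tool", "kwargs": {
  "deltas": [
    [[0,0,0],[0,0,0],0.3],
    [[0,0,0],[0,0,0],0.6],
    [[0,0,0],[0,0,0],0.8],
    [[0,0,0],[0,0,0],0.8],
    [[0,0,-0.15],[0,0,0],0.8],
    [[0,0,-0.2],[0,0,0],0.9],
    [[-0.2,0,-0.2],[0,0,0],1],
    [[-0.22,0,0],[0,0,0],1]
  ]
}}

```text
time_s: 7.15
eef_pos: [608.5, 122.0, 368.2]
ee_rot: [0.003, 0.66, 0.751, 0.003]
force: [1.7, -1.1, -0.5]
grip_width: 1.004
grip_force: 0.0
```

{"fn": "servo_tool", "kwargs": {
  "deltas": [
    [[0,0,0],[0,0,0],1],
    [[0,0,0],[0,0,0],1],
    [[0,0,0],[0,0,0],1]
  ]
}}

```text
time_s: 7.45
eef_pos: [607.8, 122.4, 362.4]
ee_rot: [-0.0, 0.661, 0.751, -0.0]
force: [-0.7, 0.0, -0.5]
grip_width: 1.002
grip_force: 0.0
```

```bash
python3 -c "
from h import *
snap('w4')"
```

```text
7.45 [607.8 122.4 362.4] [ 0.01   0.502  0.892  0.     1.749 -0.117] 1.0017265177984387 0.01145839063667061
```

View pics/w4v.png

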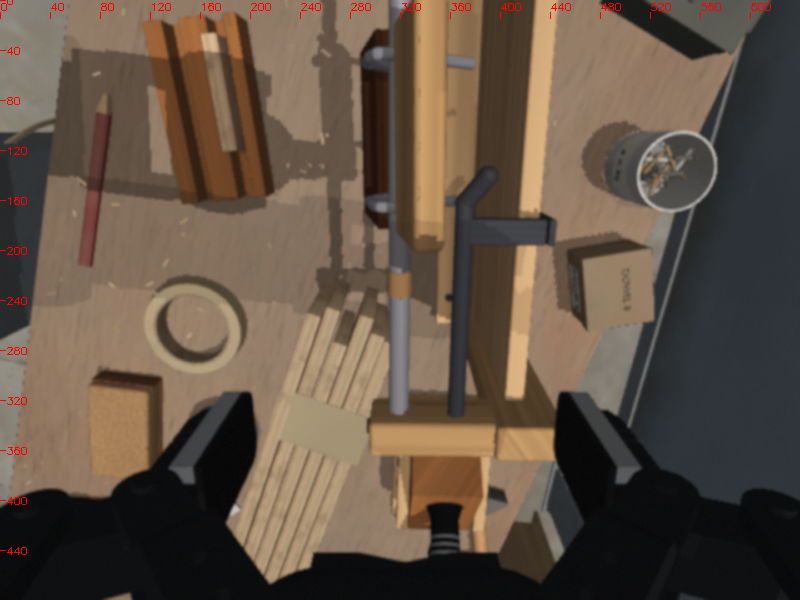

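The hanger is on the rail with its bar tilted back a little, possibly still swinging. The tape is centred at px (320,227.6), the bar's right end is near row 198, the rail's right end is at (320,331), and the torch tail is near (355,405).

```bash
python3 -c "
from h import *
s=np.load('w4.npy',allow_pickle=True).item()
f=lambda p,z:plane(ray('wrist',p,s),z)
print('tape',f((320,227.6),230),f((320,217),230),f((320,238.4),230),'railR',f((320,331),230),'keepL',f((371,168),234))
print('bar end top',f((331,197),287),f((352,197),287),'hooks',f((302,163),230),f((302,47),230))
i=optics.capture('wrist');cv2.imwrite('pics/w5.png',i)
a=cv2.imread('pics/w4.png').astype(int);print(np.abs(a-i)[100:200,300:380].mean())
for r in(20,80,150):
  print(r,i[r,296:368,2].tolist())"
```

```text
tape [605.6 121.  230. ] [604.7 128.5 230. ] [606.6 113.2 230. ] railR [615.7  40.6 230. ] keepL [633.7 166.6 234. ]
bar end top [607.9 154.8 287. ] [619.1 156.2 287. ] hooks [588.3 163.6 230. ] [580.5 233.5 230. ]
5.079208333333334
20 [151, 150, 150, 150, 151, 153, 154, 154, 155, 154, 153, 154, 153, 146, 125, 97, 80, 79, 80, 78, 76, 75, 73, 71, 69, 66, 67, 69, 71, 72, 73, 78, 95, 122, 149, 168, 180, 188, 197, 201, 202, 200, 199, 196, 194, 192, 191, 188, 186, 184, 181, 180, 180, 180, 180, 179, 174, 162, 150, 137, 135, 146, 155, 157, 156, 155, 153, 152, 151, 150, 148, 145]
80 [49, 46, 38, 33, 29, 33, 43, 48, 50, 49, 45, 47, 52, 56, 59, 66, 73, 80, 81, 78, 77, 78, 75, 72, 69, 67, 66, 68, 69, 73, 74, 80, 98, 126, 153, 170, 183, 192, 200, 204, 204, 202, 200, 197, 195, 193, 190, 188, 187, 186, 184, 186, 188, 191, 192, 192, 184, 173, 157, 150, 155, 160, 160, 159, 158, 157, 156, 153, 150, 147, 144, 142]
150 [36, 36, 35, 34, 31, 30, 34, 42, 49, 51, 50, 48, 48, 52, 59, 67, 75, 82, 86, 86, 81, 77, 75, 71, 70, 67, 67, 69, 71, 72, 74, 81, 99, 127, 154, 172, 184, 193, 201, 203, 202, 200, 198, 196, 194, 192, 189, 188, 186, 185, 185, 188, 191, 193, 192, 186, 176, 164, 162, 163, 162, 156, 145, 136, 130, 127, 125, 122, 120, 119, 121, 124]
```

{"fn": "servo_tool", "kwargs": {
  "deltas": [
    [[0.2,0,0],[0,0,0],1],
    [[0.2,0,0],[0,0,0],1],
    [[0,0,0],[0,0,0],1],
    [[0,0,0.17],[0,0,0],1],
    [[0,0,0.17],[0,0,0],1],
    [[0,0,0.165],[0,0,0],1],
    [[0,0,0],[0,0,0],0.7],
    [[0,0,0],[0,0,0],0.5]
  ],
  "squeeze": 40
}}

```text
time_s: 8.35
eef_pos: [598.0, 201.2, 263.0]
ee_rot: [0.0, 0.661, 0.75, 0.0]
force: [0.7, -0.0, 0.7]
grip_width: 0.695
grip_force: 0.0
```

{"fn": "servo_tool", "kwargs": {
  "deltas": [
    [[0,0,0],[0,0,0],0.4],
    [[0,0,0],[0,0,0],0.3],
    [[0,0,0],[0,0,0],0.2],
    [[0,0,0],[0,0,0],0],
    [[0,0,0],[0,0,0],0],
    [[0,0,0],[0,0,0],0]
  ]
}}

```text
time_s: 8.95
eef_pos: [598.0, 201.1, 263.3]
ee_rot: [0.001, 0.661, 0.75, 0.001]
force: [-1.5, 0.6, 5.4]
grip_width: 0.155
grip_force: 39.5
```

{"fn": "servo_tool", "kwargs": {
  "deltas": [
    [[0,0,-0.012],[0,0,0],0],
    [[-0.06,0,0],[0,0,0],0],
    [[-0.12,0,0],[0,0,0],0],
    [[-0.12,0,0],[0,0,0],0],
    [[-0.08,0,0],[0,0,0],0],
    [[-0.023,0,0],[0,0,0],0],
    [[0,0,0],[0,0,0],0],
    [[0,0,0],[0,0,0],0]
  ]
}}

```text
time_s: 9.75
eef_pos: [607.9, 121.6, 264.2]
ee_rot: [-0.0, 0.661, 0.75, 0.0]
force: [-0.2, 0.2, -2.8]
grip_width: 0.153
grip_force: 39.0
```

{"fn": "servo_tool", "kwargs": {
  "deltas": [
    [[0,0,0.008],[0,0,0],0],
    [[0,0,0.006],[0,0,0],0],
    [[0,0,0],[0,0,0],0],
    [[0,0,0],[0,0,0],0]
  ]
}}

```text
time_s: 10.15
eef_pos: [608.1, 121.8, 263.5]
ee_rot: [0.001, 0.661, 0.751, 0.001]
force: [-2.6, 0.6, 9.0]
grip_width: 0.155
grip_force: 40.7
```

```bash
python3 -c "
from h import *
cv2.imwrite('pics/sc6.png',optics.capture('scene'));cv2.imwrite('pics/sd6.png',optics.capture('side'))
w=optics.capture('wrist');cv2.imwrite('pics/w6.png',w)"
```

{"fn": "servo_tool", "kwargs": {
  "deltas": [
    [[0,0,0],[0,0,0],0.2],
    [[0,0,0],[0,0,0],0.25],
    [[0,0,0],[0,0,0],0.4],
    [[0,0,0],[0,0,0],0.7],
    [[0,0,-0.06],[0,0,0],0.8],
    [[0,0,-0.2],[0,0,0],0.9],
    [[0,0,-0.24],[0,0,0],1],
    [[0,0,-0.2],[0,0,0],1]
  ]
}}

```text
time_s: 11.1
eef_pos: [607.5, 121.0, 405.1]
ee_rot: [0.001, 0.661, 0.75, 0.001]
force: [-0.1, 0.1, 0.8]
grip_width: 1.002
grip_force: 0.0
```

```bash
python3 -c "
from h import *
s=telemetry.sense();print(s['eef_pos'],s['joints'])
A=ray('scene',(424,261));B=ray('side',(429,257));print('tail',tri([A,B]))
A=ray('scene',(396,268));B=ray('side',(409,275));print('body/mouth',tri([A,B]))
i=cv2.imread('pics/scene0.png')[230:330,350:460];j=cv2.imread('pics/side0.png')[235:335,360:470]
c=np.hstack([cv2.resize(k,None,fx=3.6,fy=3.6,interpolation=cv2.INTER_CUBIC) for k in(i,j)]);
i=cv2.imread('pics/w4.png')
c2=cv2.resize(i[300:360+80,260:440],None,fx=1.6,fy=1.6)
o=np.zeros((600,792,3),np.uint8);o[:360]=c[:360,:792];o[366:366+c2.shape[0],:c2.shape[1]]=c2
k=cv2.resize(cv2.imread('pics/sc6.png')[110:270,290:390],None,fx=1.46,fy=1.46);o[366:366+k.shape[0],300:300+k.shape[1]]=k
k=cv2.resize(cv2.imread('pics/sd6.png')[110:270,290:420],None,fx=1.46,fy=1.46);o[366:366+k.shape[0],480:480+k.shape[1]]=k
cv2.imwrite('pics/comp.png',o)"
```

```text
[607.50656001 120.99692703 405.13722523] [ 7.71633467e-03  5.14116162e-01  7.64946765e-01  2.30787531e-05
  1.85992487e+00 -1.18558544e-01]
tail (array([ 685.7, -198.6,  178.3]), [1.7, 1.7])
body/mouth (array([ 675. , -135.4,  101.6]), [4.7, 4.7])
```

View pics/comp.png

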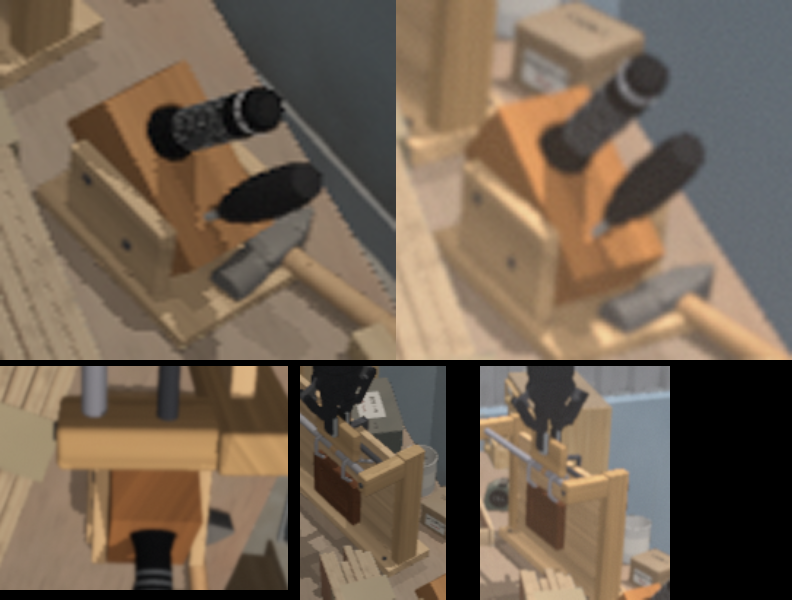

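The composite shows the bore mouth at scene (397.4,266.3) and side (406.5,276.3), and the torch tail at scene (423.3,259.6) and side (429.6,255.4). The hanger is on the rail between the tape's sides. The screwdriver and a hammer lie to the right of the torch.

```bash
python3 -c "
from h import *
T,_=tri([ray('scene',(423.3,259.6)),ray('side',(429.6,255.4))]);M,e=tri([ray('scene',(397.4,266.3)),ray('side',(406.5,276.3))])
print(T,_,M,e,T-M,np.linalg.norm(T-M),(T-M)/np.linalg.norm(T-M))
s=np.load('w4.npy',allow_pickle=True).item()
# mouth & body seen in w4 (crop x=260+c/1.6, y=300+r/1.6)
for c,r,z in((152,532-366,M[2]),(152,590-366,130)): print(plane(ray('wrist',(260+c/1.6,300+r/1.6),s),z))"
```

```text
[ 686.8 -196.3  180.3] [0.5, 0.5] [ 680.3 -125.9   93.1] [0.2, 0.2] [  6.5 -70.4  87.2] 112.25974345240597 [ 0.05790143 -0.62711706  0.77676999]
[ 678.1 -130.    93.1]
[ 678.2 -149.1  130. ]
```

```bash
cat >> h.py <<'E'
def tilt(yaw,t): return Rn.from_rotvec(np.radians(t)*np.array([np.cos(np.radians(yaw)),np.sin(np.radians(yaw)),0]))*down(yaw)
E
python3 -c "
from h import *
M=np.array([680.3,-125.9,93.1]);a=np.array([.058,-.627,.777]);G=M+62*a;R=tilt(5.3,-20);z=R.apply([0,0,1]);print(G,z)
pre=G+19*z-110*z;print(pre); plan(pre,R,8); print(G+19*z); print('a in tool',R.inv().apply([.054,-.585,.809]))"
```

```text
[ 683.896 -164.774  141.274] [ 0.0315926  -0.3405579  -0.93969262]
[ 681.02107326 -133.78323074  226.78602849]
[-0.164, 0.025, 0.112] [0.001, -0.028, 0.003]
[-0.159, 0.026, 0.119] [0.001, -0.028, 0.003]
[-0.153, 0.027, 0.125] [0.001, -0.028, 0.003]
[-0.147, 0.028, 0.132] [0.001, -0.028, 0.003]
[-0.141, 0.028, 0.138] [0.001, -0.028, 0.003]
[-0.135, 0.029, 0.144] [0.001, -0.028, 0.003]
[-0.129, 0.03, 0.15] [0.001, -0.028, 0.003]
[-0.122, 0.03, 0.155] [0.001, -0.028, 0.003]
per row mm,deg 39.94653884906756 2.509899645164411
[ 684.49625943 -171.24460018  123.41984021]
a in tool [-8.28751457e-01 -2.67659954e-04 -5.59278956e-01]
```

{"fn": "servo_tool", "kwargs": {
  "deltas": [
    [[-0.164,0.025,0.112],[0.001,-0.028,0.003],1],
    [[-0.159,0.026,0.119],[0.001,-0.028,0.003],1],
    [[-0.153,0.027,0.125],[0.001,-0.028,0.003],1],
    [[-0.147,0.028,0.132],[0.001,-0.028,0.003],1],
    [[-0.141,0.028,0.138],[0.001,-0.028,0.003],1],
    [[-0.135,0.029,0.144],[0.001,-0.028,0.003],1],
    [[-0.129,0.03,0.15],[0.001,-0.028,0.003],1],
    [[-0.122,0.03,0.155],[0.001,-0.028,0.003],1]
  ]
}}

```text
time_s: 11.9
eef_pos: [680.7, -135.6, 223.4]
ee_rot: [0.128, 0.665, 0.726, -0.121]
force: [1.0, 0.2, -0.9]
grip_width: 1.004
grip_force: 0.0
```

{"fn": "servo_tool", "kwargs": {
  "deltas": [
    [[0,0,0],[0,0,0],1],
    [[0,0,0],[0,0,0],1],
    [[0,0,0],[0,0,0],1]
  ]
}}

```text
time_s: 12.2
eef_pos: [680.7, -133.4, 225.1]
ee_rot: [0.128, 0.665, 0.726, -0.12]
force: [-0.0, 0.7, 0.6]
grip_width: 0.996
grip_force: 0.0
```

```bash
python3 -c "
from h import *
snap('w7')
s=telemetry.sense();m=optics.camera_model('wrist');f=240/np.tan(np.radians(m['vfov']/2));Mt=m['mount']
def proj(X):
    c=Mt[:3,:3].T@(Rs(s).inv().apply(X-s['eef_pos'])-Mt[:3,3]); return (np.array([m['cx'],m['cy']])+f*c[:2]/c[2]).round(1)
M=np.array([680.3,-125.9,93.1]);a=np.array([.058,-.627,.777])
i=cv2.imread('pics/w7.png')
for t in (0,62,80,112):
    p=proj(M+t*a);print(t,p); y=int(p[1])
    if y<480: print(i[y,int(p[0])-70:int(p[0])+71:5].max(-1).tolist())
plan([684.5,-171.2,123.4],tilt(5.3,-20),4)"
```

```text
12.2 [ 680.7 -133.4  225.1] [-0.241  0.674  1.    -0.341  1.365 -0.276] 0.9959626993376716 0.006869277209231075
0 [324.3 150. ]
[117, 194, 186, 141, 138, 135, 138, 130, 51, 12, 13, 14, 15, 14, 14, 12, 10, 10, 29, 123, 125, 130, 125, 124, 190, 198, 195, 155, 160]
62 [324.5 246.1]
[146, 154, 158, 157, 159, 155, 158, 157, 157, 47, 76, 90, 94, 99, 99, 99, 94, 70, 149, 105, 91, 115, 117, 114, 145, 194, 206, 163, 154]
80 [324.5 276.2]
[160, 158, 150, 153, 161, 156, 157, 160, 158, 14, 14, 19, 25, 26, 26, 23, 19, 15, 86, 128, 210, 211, 206, 204, 95, 180, 201, 192, 88]
112 [324.6 332.2]
[158, 159, 158, 163, 160, 157, 161, 178, 177, 13, 14, 17, 17, 17, 15, 16, 16, 13, 154, 201, 159, 142, 136, 117, 124, 102, 173, 205, 200]
[-0.001, 0.001, 0.136] [-0.001, 0.001, -0.0]
[-0.001, 0.001, 0.136] [-0.001, 0.001, -0.0]
[-0.001, 0.001, 0.136] [-0.001, 0.001, -0.0]
[-0.001, 0.001, 0.136] [-0.001, 0.001, -0.0]
per row mm,deg 27.151806387882623 0.09134460382130055
```

{"fn": "servo_tool", "kwargs": {
  "deltas": [
    [[0,-0.005,0.18],[0,0,0],1],
    [[0,-0.005,0.18],[0,0,0],1],
    [[0,0,0.12],[0,0,0],1],
    [[0,0,0.064],[0,0,0],1],
    [[0,0,0],[0,0,0],1],
    [[0,0,0],[0,0,0],0.7],
    [[0,0,0],[0,0,0],0.5],
    [[0,0,0],[0,0,0],0.4]
  ],
  "squeeze": 60
}}

```text
time_s: 13.05
eef_pos: [681.5, -171.5, 122.5]
ee_rot: [0.128, 0.665, 0.726, -0.12]
force: [-0.4, 0.4, 0.3]
grip_width: 0.513
grip_force: 0.0
```

{"fn": "servo_tool", "kwargs": {
  "deltas": [
    [[0,0,0],[0,0,0],0.3],
    [[0,0,0],[0,0,0],0],
    [[0,0,0],[0,0,0],0],
    [[0,0,0],[0,0,0],0],
    [[0,0,0],[0,0,0],0]
  ]
}}

```text
time_s: 13.55
eef_pos: [681.2, -171.8, 121.7]
ee_rot: [0.128, 0.665, 0.726, -0.12]
force: [-0.4, 0.6, 6.0]
grip_width: 0.299
grip_force: 58.7
```

{"fn": "servo_tool", "kwargs": {
  "deltas": [
    [[-0.03,0,-0.02],[0,0,0],0],
    [[-0.05,0,-0.034],[0,0,0],0],
    [[-0.06,0,-0.041],[0,0,0],0],
    [[-0.06,0,-0.041],[0,0,0],0],
    [[-0.08,0,-0.054],[0,0,0],0],
    [[0,0,-0.1],[0,0,0],0],
    [[0,0,0],[0,0,0],0],
    [[0,0,0],[0,0,0],0]
  ]
}}

```text
time_s: 14.35
eef_pos: [684.1, -204.7, 194.9]
ee_rot: [0.127, 0.665, 0.726, -0.12]
force: [0.0, 0.2, -1.7]
grip_width: 0.3
grip_force: 59.0
```

```bash
python3 -c "
from h import *
s=telemetry.sense();print(s['eef_pos'],s['joints'].round(3),s['force'])
cv2.imwrite('pics/sc8.png',optics.capture('scene'));cv2.imwrite('pics/sd8.png',optics.capture('side'));w=optics.capture('wrist');cv2.imwrite('pics/w8.png',w)
# torch axis in wrist image rows: dark span near the centre
for r in range(60,330,20):
    v=w[r,240:410].max(-1); k=np.where(v<60)[0]; print(r,(k.min()+240,k.max()+240,len(k)) if len(k) else None)
"
```

```text
[ 684.09955018 -204.69012987  194.87121394] [-0.341  0.722  0.993 -0.335  1.295 -0.358] [ 0.01200934  0.17943627 -1.65595735]
60 None
80 None
100 (np.int64(303), np.int64(344), 42)
120 (np.int64(281), np.int64(366), 86)
140 (np.int64(280), np.int64(366), 87)
160 (np.int64(281), np.int64(367), 87)
180 (np.int64(280), np.int64(367), 88)
200 (np.int64(283), np.int64(365), 83)
220 (np.int64(288), np.int64(359), 72)
240 (np.int64(288), np.int64(359), 72)
260 (np.int64(293), np.int64(355), 63)
280 (np.int64(288), np.int64(359), 72)
300 (np.int64(286), np.int64(361), 76)
320 (np.int64(250), np.int64(398), 117)
```

```bash
python3 -c "
from h import *
s=telemetry.sense();m=optics.camera_model('wrist');f=240/np.tan(np.radians(m['vfov']/2));Mt=m['mount']
ph=np.radians(31.3);l=np.array([np.cos(ph),0,np.sin(ph)])
for t in(61,100,105):
    c=Mt[:3,:3].T@(np.array([0,0,-19.])+t*l-Mt[:3,3]); print(t,(np.array([m['cx'],m['cy']])+f*c[:2]/c[2]).round(1),c[2])
R=tilt(7.3,31.3); print('lens dir',R.apply(l))
d=np.array([-.1274,.9918,0]);n=np.array([-.9918,-.1274,0]);C=np.array([607.3,121.5,152])
L=C-58*d+43*n;g=L-100*d;T=g+19*R.apply([0,0,1]);S=T+65*n;print(L,T,S)
P0=s['eef_pos']+[0,0,35];plan(S,R,10,P0,Rs(s));print('lift',Rs(s).inv().apply([0,0,35])/200)
plan(T,R,3,S,R)"
```

```text
61 [323.1 177.6] 156.0147330952921
100 [323.   86.8] 165.38720102730923
105 [323.   75.9] 166.58879948013197
lens dir [-1.27064609e-01  9.91894443e-01 -2.33892995e-17]
[572.0418  58.4974 152.    ] [583.52756264 -30.89174572 135.76528223] [519.06056264 -39.17274572 135.76528223]
[0.1, -0.075, 0.013] [-0.0, 0.057, -0.003]
[0.099, -0.074, 0.022] [-0.0, 0.057, -0.003]
[0.097, -0.074, 0.031] [-0.0, 0.057, -0.003]
[0.094, -0.073, 0.04] [-0.0, 0.057, -0.003]
[0.09, -0.073, 0.048] [-0.0, 0.057, -0.003]
[0.086, -0.073, 0.056] [-0.0, 0.057, -0.003]
[0.081, -0.072, 0.063] [-0.0, 0.057, -0.003]
[0.075, -0.072, 0.07] [-0.0, 0.057, -0.003]
[0.069, -0.072, 0.077] [-0.0, 0.057, -0.003]
[0.062, -0.071, 0.082] [-0.0, 0.057, -0.003]
per row mm,deg 25.107315107843593 5.14670285396279
lift [-0.06021287 -0.00132234 -0.16430965]
[0.0, 0.108, 0.0] [0.0, 0.0, 0.0]
[0.0, 0.108, 0.0] [0.0, 0.0, 0.0]
[0.0, 0.108, 0.0] [0.0, 0.0, 0.0]
per row mm,deg 21.665561638487727 0.0
```

{"fn": "servo_tool", "kwargs": {
  "deltas": [
    [[-0.06,0,-0.164],[0,0,0],0],
    [[0.1,-0.075,0.013],[0,0.057,-0.003],0],
    [[0.099,-0.074,0.022],[0,0.057,-0.003],0],
    [[0.097,-0.074,0.031],[0,0.057,-0.003],0],
    [[0.094,-0.073,0.04],[0,0.057,-0.003],0],
    [[0.09,-0.073,0.048],[0,0.057,-0.003],0]
  ]
}}

```text
time_s: 15.1
eef_pos: [601.1, -121.0, 182.4]
ee_rot: [-0.04, 0.666, 0.744, 0.03]
force: [0.1, -0.0, -1.5]
grip_width: 0.297
grip_force: 59.3
```

{"fn": "servo_tool", "kwargs": {
  "deltas": [
    [[0.086,-0.073,0.056],[0,0.057,-0.003],0],
    [[0.081,-0.072,0.063],[0,0.057,-0.003],0],
    [[0.075,-0.072,0.07],[0,0.057,-0.003],0],
    [[0.069,-0.072,0.077],[0,0.057,-0.003],0],
    [[0.062,-0.071,0.082],[0,0.057,-0.003],0],
    [[0,0,0],[0,0,0],0],
    [[0,0,0],[0,0,0],0],
    [[0,0,0],[0,0,0],0]
  ]
}}

```text
time_s: 15.9
eef_pos: [520.2, -40.1, 137.1]
ee_rot: [-0.201, 0.635, 0.725, 0.176]
force: [0.4, 0.4, -1.8]
grip_width: 0.298
grip_force: 59.3
```

```bash
python3 -c "
from h import *
snap('w9')
a=optics.capture('scene');b=optics.capture('side');cv2.imwrite('pics/sc9.png',a);cv2.imwrite('pics/sd9.png',b)
s=np.load('w9.npy',allow_pickle=True).item();print(s['force'],s['ee_rot'])
A=cv2.resize(a[140:280,265:398],None,fx=3,fy=3,interpolation=cv2.INTER_CUBIC);B=cv2.resize(b[140:280,275:408],None,fx=3,fy=3,interpolation=cv2.INTER_CUBIC)
o=np.zeros((600,800,3),np.uint8);o[:420,:399]=A;o[:420,401:800]=B
w=cv2.imread('pics/w9.png');k=cv2.resize(w,(237,178));o[421:599,:237]=k;k=cv2.resize(w[0:240,200:440],(178,178));o[421:599,240:418]=k
cv2.imwrite('pics/comp9.png',o)"
```

```text
15.9 [520.2 -40.1 137.1] [-0.515  0.529  1.541  0.428  1.433 -0.785] 0.29831576935235116 0.005395517606314578
[ 0.4368705   0.39931465 -1.765288  ] [-0.20096342  0.63477408  0.72505765  0.17597433]
```

View pics/comp9.png

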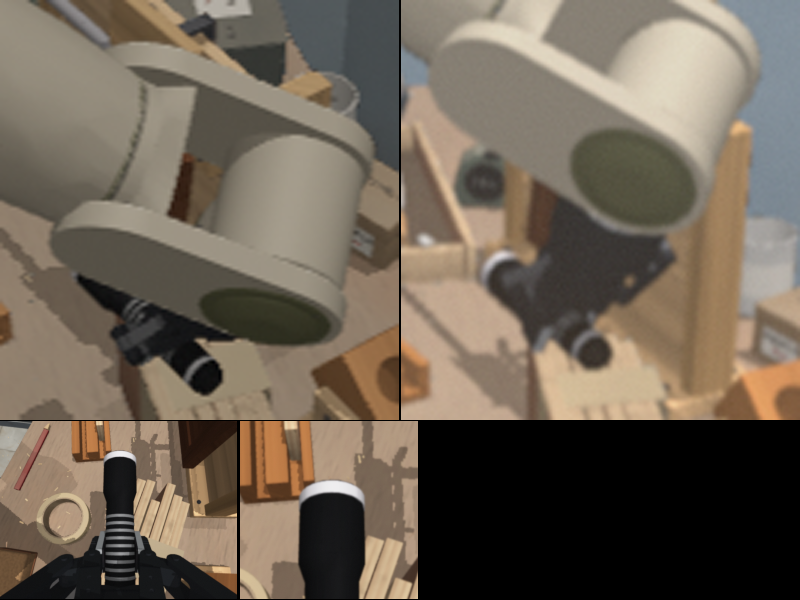

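The composite shows the torch held about level: tail at scene (334,265) and side (339,257), lens at side (307,228). The board is visible top right in the wrist view.

```bash
python3 -c "
from h import *
s=np.load('w9.npy',allow_pickle=True).item()
m=optics.camera_model('wrist');f=240/np.tan(np.radians(m['vfov']/2));Mt=m['mount']
def proj(X):
    c=Mt[:3,:3].T@(Rs(s).inv().apply(X-s['eef_pos'])-Mt[:3,3]); return (np.array([m['cx'],m['cy']])+f*c[:2]/c[2]).round(1)
T,e=tri([ray('scene',(334,265)),ray('side',(339,256.7))]);print('tail',T,e)
ph=np.radians(31.3);l=np.array([np.cos(ph),0,np.sin(ph)]);g=s['eef_pos']+Rs(s).apply([0,0,-19]);ld=Rs(s).apply(l);print('g',g,'pred tail',g-50*ld,'pred lens',g+100*ld,ld)
o,v=ray('side',(307,227.5)); 
L=g+100*ld; t=(L-o)@v; print('side lens ray miss',(o+t*v-L).round(1))
o,v=ray('side',(339,256.7));t=(g-50*ld-o)@v; print('side tail miss',(o+t*v-(g-50*ld)).round(1))
d=np.array([-.1274,.9918,0]);n=np.array([-.9918,-.1274,0]);C=np.array([607.3,121.5,152])
for nm,X in dict(BRfront=C-55*d+6*n-[0,0,40],TRfront=C-55*d+6*n+[0,0,40],BLfront=C+55*d+6*n-[0,0,40],BRback=C-55*d-6*n-[0,0,40]).items(): print(nm,proj(X))
w=cv2.imread('pics/w9.png');h=cv2.GaussianBlur(w,(3,3),0).astype(int)
mk=((h[...,2]<75)&(h[...,2]-h[...,0]>12)).astype(np.uint8); mk[200:]=0; mk[:,:460]=0
for r in range(0,150,12):
    k=np.where(mk[r])[0]; print(r,(k.min(),k.max(),len(k)) if len(k) else None)
cv2.imwrite('pics/mk.png',mk*255)
print(h[100,480:640:8].tolist())"
```

```text
tail [ 529.5 -101.   155.4] [0.9, 0.9]
g [521.45515942 -49.78798663 153.38255558] pred tail [528.06453615 -99.3484652  153.65660554] pred lens [508.23640597  49.33297051 152.83445567] [-0.13218753  0.99120957 -0.005481  ]
side lens ray miss [2.7 0.8 3.4]
side tail miss [ 1.2 -0.1  0.8]
BRfront [525.8 130.2]
TRfront [648.7   3.7]
BLfront [504.2 -47.6]
BRback [549.8 130.3]
0 (np.int64(481), np.int64(639), 159)
12 (np.int64(482), np.int64(639), 158)
24 (np.int64(483), np.int64(639), 157)
36 (np.int64(484), np.int64(632), 149)
48 (np.int64(486), np.int64(617), 132)
60 (np.int64(487), np.int64(604), 118)
72 (np.int64(488), np.int64(589), 102)
84 (np.int64(489), np.int64(607), 88)
96 (np.int64(490), np.int64(572), 83)
108 (np.int64(492), np.int64(612), 61)
120 (np.int64(492), np.int64(575), 44)
132 (np.int64(573), np.int64(616), 6)
144 (np.int64(574), np.int64(618), 7)
[[82, 99, 117], [78, 94, 112], [13, 19, 34], [13, 20, 35], [14, 22, 38], [14, 22, 38], [15, 24, 41], [14, 23, 40], [16, 25, 43], [19, 29, 47], [43, 60, 76], [42, 58, 74], [47, 65, 83], [47, 66, 84], [49, 69, 87], [47, 65, 82], [43, 61, 76], [47, 64, 82], [45, 63, 80], [47, 65, 82]]
```

{"fn": "servo_tool", "kwargs": {
  "deltas": [
    [[0,0.08,0],[0,0,0],0],
    [[0,0.1,0],[0,0,0],0],
    [[0,0.07,0],[0,0,0],0],
    [[0,0.035,0],[0,0,0],0],
    [[0,0,0],[0,0,0],0],
    [[0,0,0],[0,0,0],0],
    [[0,0,0],[0,0,0],0],
    [[0,0,0],[0,0,0],0]
  ]
}}

```text
time_s: 16.85
eef_pos: [575.4, -32.1, 136.6]
ee_rot: [-0.202, 0.635, 0.725, 0.176]
force: [-0.2, 1.6, -1.2]
grip_width: 0.302
grip_force: 59.4
```

```bash
cat > m.py <<'E'
from h import *
s=telemetry.sense();w=optics.capture('wrist')
m=optics.camera_model('wrist');f=240/np.tan(np.radians(m['vfov']/2));Mt=m['mount']
def proj(X):
    c=Mt[:3,:3].T@(Rs(s).inv().apply(X-s['eef_pos'])-Mt[:3,3]); return (np.array([m['cx'],m['cy']])+f*c[:2]/c[2]).round(1)
ph=np.radians(31.3);l=np.array([np.cos(ph),0,np.sin(ph)]);g=s['eef_pos']+Rs(s).apply([0,0,-19]);ld=Rs(s).apply(l);print(s['time_s'],'lens',g+100*ld,ld,s['force'],s['wrist_torque'])
d=np.array([-.1274,.9918,0]);n=np.array([-.9918,-.1274,0]);C=np.array([607.3,121.5,152])
print('BRfront plumb',proj(C-55*d+6*n-[0,0,40]))
h=cv2.GaussianBlur(w,(3,3),0).astype(int)
for r in range(60,160,6):
    k=np.where((h[r,372:600,2]<60)&(h[r,372:600,2]-h[r,372:600,0]>12))[0]+372; print(r,(k.min(),k.max(),len(k)) if len(k) else None)
cv2.imwrite('pics/w%d.png'%int(s['time_s']*100),w)
E
python3 m.py
```

```text
16.85 lens [563.5686782   57.27014119 152.57477599] [-0.13186927  0.99126345 -0.00269577] [-0.21738551  1.61050549 -1.22414937] [-0.38808771 -0.05074856  0.02824585]
BRfront plumb [414.4 131. ]
60 (np.int64(379), np.int64(451), 72)
66 (np.int64(379), np.int64(447), 69)
72 (np.int64(379), np.int64(443), 65)
78 (np.int64(380), np.int64(439), 60)
84 (np.int64(380), np.int64(435), 56)
90 (np.int64(380), np.int64(432), 53)
96 (np.int64(380), np.int64(429), 50)
102 (np.int64(380), np.int64(424), 45)
108 (np.int64(381), np.int64(420), 40)
114 (np.int64(381), np.int64(417), 37)
120 (np.int64(381), np.int64(413), 33)
126 (np.int64(382), np.int64(409), 27)
132 None
138 None
144 None
150 None
156 None
```

{"fn": "servo_tool", "kwargs": {
  "deltas": [
    [[0,0,0],[0,0,0],0],
    [[0,0,0],[0,0,0],0],
    [[0,0,0],[0,0,0],0],
    [[0,0,0],[0,0,0],0]
  ]
}}

```text
time_s: 17.3
eef_pos: [575.7, -32.0, 136.4]
ee_rot: [-0.202, 0.635, 0.725, 0.176]
force: [0.1, -0.3, -1.4]
grip_width: 0.299
grip_force: 59.4
```

```bash
python3 m.py
```

```text
17.3 lens [563.82133961  57.39520054 152.44874191] [-0.13217283  0.99122324 -0.00261401] [ 0.12333563 -0.28943265 -1.38299071] [-0.42320264 -0.01377295  0.02663289]
BRfront plumb [414.  131.1]
60 (np.int64(379), np.int64(450), 70)
66 (np.int64(378), np.int64(446), 69)
72 (np.int64(379), np.int64(442), 64)
78 (np.int64(379), np.int64(438), 60)
84 (np.int64(380), np.int64(435), 56)
90 (np.int64(380), np.int64(431), 52)
96 (np.int64(380), np.int64(428), 49)
102 (np.int64(380), np.int64(424), 45)
108 (np.int64(380), np.int64(420), 41)
114 (np.int64(380), np.int64(416), 37)
120 (np.int64(381), np.int64(413), 33)
126 (np.int64(382), np.int64(409), 28)
132 None
138 None
144 None
150 None
156 None
```

```bash
python3 -c "
from h import *
print(ctrl.finish_job())"
```

```text
the job is handed in; nothing more can be done
None
```

I handed the job in at about 17 s, with no verdict returned. The hanger is on the rail, centred on the tape mark to within a few mm, its board tilted about 6° forward at the bottom. The torch is held level at mid-height with its lens by the board's right edge, about 33 mm in front of the face, pointing left.

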